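Load a glass slide in the sample tray and hold the tray level over the lens

ROBOT

A 6-joint arm with a two-finger parallel gripper is mounted at the origin on the work surface. World frame = base frame: x ahead of the robot, y to its left, z up, the work surface at z = 0. Lengths are in mm, angles in rad, forces in N, time in s.
With the tool pointing down it reaches from about 325 to 775 mm from the base axis. Payload 9.3 kg.
Tool frame: the origin (TCP) lies between the finger pads; the fingertips stand 19 mm ahead of it and the grasp point (between the pads) is the TCP; z points along the fingers, y is the line along which they close (so a half turn about z gives the same grasp; the last joint's range is limited). The gripper opens to 85 mm and grips with 20 to 120 N. Pads are 22 mm wide; open, the fingers measure 114 mm over their backs; the gripper's body (76 mm by 85 mm) begins 54 mm behind the grasp point. The pads swing forward as they close: fully open they stand 13 mm farther back than shut.
Start: joints at [-1.379, 0.259, 0.021, 1.334, 0, 1.418], TCP at [185.898, -517.628, 250.279] pointing down, gripper open.
Joint ranges: [-3.04, 3.04], [-0.91, 1.82], [-1.04, 1.36], [-1.92, 1.95], [-1.52, 1.45], [-3.14, 3.14]. Speed limits (rad/s): [2.22, 2.22, 2.79, 3.14, 3.14, 3.14].

INTERFACE

Orientations are given as a rotation vector (axis times angle).
In Python, from workcell import * gives the robot as it stands.
- The arm moves only by the tool play_rows, never from a script. Its argument "series" is a list of rows, each a list of 3 entries, a list of its own where there are three numbers: the turn, a rotation vector about the tool's x, y, z in rad, then the shift along the tool's x, y, z in mm, then the finger opening in mm, from 0 to 85.4. A call has 1 to 10 rows; each row is the pose to reach, as a shift and turn from the pose commanded when the call began, along the tool's axes at that moment; what a row does not reach only later rows make up. A row lasts 1/12 s, in which the tool goes at most 41.7 mm and 7.16 degrees, less where a joint would pass 70% of its speed; a pose out of reach is approached as far as the arm can. A call with a gripper value outside its range is refused whole. The fingers move at their own pace and stop on an object; "squeeze" is the grip in N (left out, the last holds). Time passes only in rows, so rows that repeat a pose let the fingers close. It gives the time, the measured TCP pose, the force, the opening and the grip force at its end, in the units of the state.
- observe(): the state, without advancing time (a new reading comes with each control period).
- grab_frame(name): name is "scene" or "top" or "wrist"; returns a dict with "pixels" (384x512x3 uint8, red, green, blue), "depth" (384x512 float32, mm along the optical axis (not along the pixel's ray), 0 where there is no reading), "mtx" (3x3 intrinsics, pixels), "rvec" (rotation vector, rad) and "tvec" (3), from world to camera coordinates, as OpenCV has them; the wrist camera has in their place "hand_eye" (4x4, takes a point from camera to tool coordinates, whose origin is the TCP and whose axes are the flange's). Camera axes: x right, y down, z forward; pixel columns grow to the right and rows downward; lengths in mm; the calibration is good to about 2 mm. The wrist camera is an equidistant fisheye: a pixel r from the principal point sees the ray r / f radians off the axis. A picture is of the moment at which its call begins: read the wrist's pose just before it.
- hand_in(): hands the job in; it is judged then, once.
The state is a dict: "clock": time; "joints": joint angles; "joint_velocities": joint speeds; "joint_efforts": joint torques, N m; "tool_pos": TCP position; "ee_rot": TCP orientation; "contact_force": force on the tool from outside, world axes, zero at the start; "torque": the same for the moment, N m; "gripper_width": finger opening in mm; "gripper_force": force on a finger pad.
Only numpy, scipy, OpenCV 4.12 (cv2) and the standard library are available. Lean on these libraries where they do the work, as an engineer would, in place of code of your own. Each camera call takes 0.05 s, during which the arm holds its last target. There are 200 camera calls.

TASK

Lift the thick glass slide off its white rest by its edges only, never touching its faces, and set it down gently, flat between the pins of the metal sample tray. Then pick up the tray by its upright handle plate and, without tipping it or letting the loose steel ball leave its pocket, carry it to the upward-looking lens and hold it level and still there, the ball pocket centred over the lens and the tray's underside about 3 cm above it, touching nothing else. Finish while still holding the tray there (do not put it down or let go), and leave the other things on the bench where they are.

Things in the scene. Friction and masses are not known exactly. Their poses are not given: they have to be found in the camera images.
- slide: Thick rectangular glass slide, 76 x 30 x 4 mm, about 24 g, one end frosted white for the last 16 mm, the rim (4 mm all round) slightly green. Origin at the centre of its underside; x along its 76 mm length (towards the frosted end), y along its 30 mm width, z up. It may go into the tray either end first. Grip it by its rim edges, for example across the 30 mm width at mid-length; its top and bottom faces (all but the outermost 4 mm) must not be touched by the fingers.
- slide_mid (a point): Centre of the glass slide, 2 mm above its underside. Axes as slide.
- slide_rest: Fixed white rest that carries the slide at the start, along the rest's x. Base 100 x 56 x 8 mm; two blocks 30 mm wide (y), x = +-23 to +-37 mm, hold the slide's underside at 20 mm height; end stops beyond (x = +-41 to +-47 mm) are 23 mm high. The slide's long edges are free; between the blocks is 12 mm of air below it. Origin at the centre of its underside.
- tray: Loose aluminium sample tray, about 0.3 kg: base plate 196 x 70 x 6 mm (x from -114 to +82 mm, y from -35 to +35 mm), flat on the bench. Origin under the handle on the underside; x points along the length from the slide bay (negative x) to the ball pocket (positive x), z up. It balances closely about the handle.
- tray_handle (a point): Middle of the top edge of the tray's upright handle plate, 70 mm above the tray's underside. The plate is 12 mm thick (tray x), 44 mm wide (tray y) and rises 64 mm above the base plate. Axes as tray; grip it across its 12 mm thickness, closing along the tray's x, from above, holding its upper half.
- tray_bay (a point): Centre of the slide bay, on the level of the two black supports where the slide's underside must lie (16 mm above the tray's underside, 10 mm above the base plate); 62 mm from the handle along tray -x. Six round-topped 6 mm pins, tops 9 mm above this point, at x = +-30, y = +-21 and x = +-44, y = 0 mm from it, leave the slide (length along tray x) 3 mm play all round; fingers fit between the side pins.
- tray_pocket (a point): Centre of the ball pocket's floor (a glass window, 6 mm above the tray's underside), 46 mm from the handle towards the tray's +x. The pocket is a ring wall of 20 mm inner and 24 mm outer radius and only 4 mm height.
- tray_window (a point): Underside of the tray straight below the pocket's centre. Axes as tray.
- tray_ballrest (a point): Point 10 mm above the centre of the pocket's floor: the ball's centre when it rests in mid-pocket.
- ball_center (a point): Centre of the loose polished steel ball, 20 mm diameter, 33 g, which can roll about in the pocket (its centre up to 12 mm from the middle) and rolls over the rim if the tray is tipped or jerked.
- ball: The same steel ball; its origin is a point on its surface that turns with it.
- lens_top (a point): Centre of the top face of the fixed upward-looking lens, 70 mm above the bench: a steel barrel 44 mm in diameter (18 mm long) on a white round body 64 mm in diameter on a black square foot 90 x 90 x 12 mm; dark glass in the middle of the top. z up.
- lens: The fixed upward-looking lens unit; origin at the centre of its underside.
- dish: Bystander, loose: shallow clear dish, 64 mm across, 18 mm high. Origin under its centre. Leave alone.
- vial: Bystander, loose: small amber vial with cap, 28 mm across, 50 mm high. Origin under its centre. Leave alone.
- weight: Bystander, loose: brass calibration weight with knob, 30 mm across, 36 mm high. Origin under its centre. Leave alone.
- forceps: Bystander, loose: steel forceps lying flat, 126 mm long. Origin near the middle. Leave alone.
- cover_box: Bystander, loose: flat white box, 55 x 55 x 22 mm. Origin under its centre. Leave alone.
Not all that is in view belongs to the job. Leave any turquoise or yellow look-alike of the tray alone.

How it is judged (in metres and radians):
On the way, in this order (a step that is already met when the one before it is completed fails the run):
1. the slide lies flat between the tray's pins, let go, with the ball still in its pocket (x of slide_mid in the frame of tray_bay between -0.007 and 0.007 m and y of slide_mid in the frame of tray_bay between -0.007 and 0.007 m and z of slide_mid in the frame of tray_bay between -0.001 and 0.005 m and angle between the z axis of slide and the z axis of tray, either way round below 0.08 rad and angle between the x axis of slide and the x axis of tray, either way round below 0.2 rad and distance between ball_center and tray_ballrest below 0.018 m and contact force between the fingers and slide below 0.05 N), for 0.2 s.
2. the tray is lifted clear of the bench by its handle, slide and ball aboard (all of step 1 and contact force between the fingers and tray above 1 N and height (world z) of tray above 0.03 m), for 0.2 s.
At the end, for the whole second after the job is handed in: Fingers hold the tray level (0.09 rad), still (3 cm/s), touching nothing else; pocket centre within 15 mm of the lens axis, underside 12 to 50 mm above the lens; slide flat in the bay (within 7 mm, 0.08 rad), not touched by the fingers; ball in its pocket (within 18 mm) (all of step 1 and contact force between the fingers and tray above 1 N and angle between tray's own z axis and vertical below 0.09 rad and linear speed of tray below 0.03 m/s and horizontal distance between tray_window and lens_top below 0.015 m and z of tray_window in the frame of lens_top between 0.012 and 0.05 m and contact force between tray and lens below 0.05 N); the arm keeps its last pose, push and grip.
It fails at once if the fingers touch a face of the glass slide (contact force between the fingers and slide_c0 above 0.3 N).
It fails at once if the glass slide is dropped (contact force between the fingers and slide below 0.01 N and contact force between slide and tray below 0.01 N and linear speed of slide above 0.5 m/s).
It fails at once if the ball leaves its pocket (distance between ball_center and tray_ballrest above 0.022 m).
It fails at once if the tray is tipped by more than 20 degrees (angle between tray's own z axis and vertical above 0.35 rad).
It fails at once if a bystander is pushed or knocked away (distance of any of dish, vial, weight, forceps, cover_box from where it was at the start of the episode above 0.03 m).
It also fails if it takes over 67 s, if anything falls off the work surface, if the arm or the gripper's body presses on something with over 40 N, if the wrist force passes 120 N, or if a joint passes its speed limit or range.

## Working session

There is one attempt and no reset: what is moved stays moved. The work goes in short steps, Python scripts to look and compute and a tool call to move; the robot and the scene stay as the last step left them, time stands still between calls to the robot, and variables do not carry over. Pictures are saved under pics/ and viewed, at most 10 in all, crops included, and the job is handed in when it is done.

Besides the shell and the picture viewer there is one more tool, called after "Emit:" in YAML: its name, and indented under it one key for each argument. play_rows: Moves the arm, as the interface text tells. Its arguments: {"type":"object","properties":{"series":{"type":"array"},"squeeze":{"type":"number"}},"required":["series"]}

```bash
mkdir -p pics; ls; cat > h.py <<'E'
from workcell import *
import numpy as np, cv2
from scipy.spatial.transform import Rotation as R
def save(n,im): cv2.imwrite('pics/'+n+'.png',cv2.cvtColor(im,cv2.COLOR_RGB2BGR))
def cloud(f):
    "world point per pixel from depth (fixed cameras)"
    d=f['depth'].astype(float); K=np.array(f['mtx']); h,w=d.shape
    u,v=np.meshgrid(np.arange(w),np.arange(h))
    p=np.stack([(u-K[0,2])/K[0,0]*d,(v-K[1,2])/K[1,1]*d,d],-1)
    Rm=cv2.Rodrigues(np.array(f['rvec'],float))[0]; return (p-np.array(f['tvec'],float).ravel())@Rm
def onplane(f,uv,z):
    K=np.array(f['mtx']); Rm=cv2.Rodrigues(np.array(f['rvec'],float))[0]
    uv=np.atleast_2d(uv).astype(float); r=np.c_[(uv-K[[0,1],2])/K[[0,1],[0,1]],np.ones(len(uv))]@Rm
    c=-Rm.T@np.array(f['tvec'],float).ravel(); return c+r*((z-c[2])/r[:,2])[:,None]
E
python3 - <<'E'
from h import *
import pickle
s=observe(); print(s)
fs={n:grab_frame(n) for n in('scene','top')}
pickle.dump(fs,open('f0.pkl','wb'))
for n in fs: save(n+'0',fs[n]['pixels'])
f=fs['top'];print(f['mtx'],f['rvec'],f['tvec'])
for n in fs:print(n,onplane(fs[n],[[0,0],[511,0],[511,383],[0,383]],0).round(0).tolist() if n=='top' else '')
E
```

```text
pics
{'clock': 0.0, 'joints': array([-1.37860167e+00,  2.59216328e-01,  2.07506915e-02,  1.33372021e+00,
        3.74025516e-06,  1.41817710e+00]), 'joint_velocities': array([-3.64121919e-05,  5.88373170e-04, -1.15754611e-06, -1.85361204e-03,
       -4.58295761e-04, -1.79702049e-03]), 'joint_efforts': array([-2.76453775e-04, -5.55644667e+01,  3.44522917e+01,  1.36045509e-02,
       -1.80616425e-04,  7.95593394e-06]), 'tool_pos': array([ 185.84730035, -517.36805146,  249.64869226]), 'ee_rot': array([-3.09364888e+00, -5.38714760e-01,  3.72962842e-05]), 'contact_force': array([ 0.01547941,  0.44644166, -0.35903185]), 'torque': array([ 0.0093312 , -0.03909707,  0.04199005]), 'gripper_force': 0.0, 'gripper_width': 85.62874514585785}
[[416.48374423   0.         257.36470225]
 [  0.         416.48374423 195.00456207]
 [  0.           0.           1.        ]] [ 2.18448067 -2.13436166  0.11632561] [  22.28963848  493.99261254 1023.20348908]
scene 
top [[1020.0, 754.0, 0.0], [1048.0, -646.0, 0.0], [46.0, -600.0, 0.0], [14.0, 659.0, 0.0]]
```

View pics/top0.png

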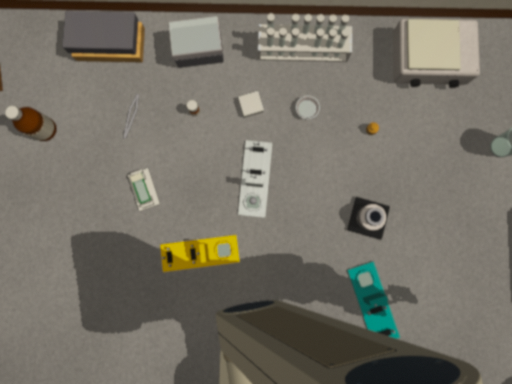

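View pics/scene0.png

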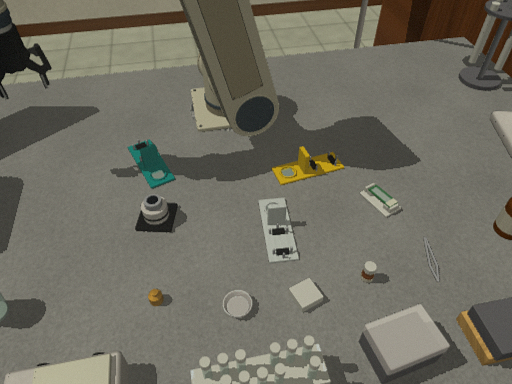

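The top view shows the slide rest at (143,188). The tray is at (255,178), with the bay at the top and the ball pocket at (253,203). The lens is at (372,216), and the yellow and turquoise look-alikes are separate. The scene view agrees.

```bash
python3 - <<'E'
from h import *
import pickle
fs=pickle.load(open('f0.pkl','rb'));f=fs['top'];P=cloud(f);im=f['pixels']
hsv=cv2.cvtColor(im,cv2.COLOR_RGB2HSV)
def rect(x0,x1,y0,y1,z,name,m):
    mm=np.zeros(m.shape,np.uint8);mm[y0:y1,x0:x1]=m[y0:y1,x0:x1]
    c=max(cv2.findContours(mm,cv2.RETR_EXTERNAL,cv2.CHAIN_APPROX_NONE)[0],key=cv2.contourArea)
    w=onplane(f,c[:,0],z)[:,:2].astype(np.float32)
    r=cv2.minAreaRect(w);print(name,r,cv2.boxPoints(r).round(1).tolist());return r
br=((hsv[...,2]>150)).astype(np.uint8)
rect(230,280,132,225,6,'tray',br)
rect(115,170,160,220,8,'rest',br)
g=((im[...,1].astype(int)-im[...,0]>12)).astype(np.uint8)
rect(125,160,165,212,24,'slide green',g)
print('heights', [(k,P[v,u].round(1).tolist()) for k,(u,v) in dict(bench=(200,200),tray=(246,190),pocket=(253,203),handle=(255,184),lens=(373,216),slide=(143,188)).items()])
# tall points in tray
for n in fs:
    Q=cloud(fs[n]);c=(Q[...,2]>40)&(Q[...,2]<85)&(abs(Q[...,0]-520)<130)&(abs(Q[...,1]-10)<60);v,u=np.nonzero(c)
    print(n,len(u),np.c_[u,v].min(0) if len(u) else '',np.c_[u,v].max(0) if len(u) else '', Q[c].mean(0), Q[c].max(0),Q[c].min(0))
    c=(Q[...,2]>62)&(Q[...,2]<78)&(abs(Q[...,0]-460)<80)&(abs(Q[...,1]+300)<80);print('lens',c.sum(),Q[c].mean(0),(Q[c].max(0)+Q[c].min(0))/2)
a=cv2.resize(im[130:225,110:290],None,fx=4.4,fy=4.4,interpolation=cv2.INTER_CUBIC);save('crop1',a)
s=fs['scene']['pixels'];save('crop2',cv2.resize(s[160:270,130:310],None,fx=4.4,fy=4.4,interpolation=cv2.INTER_CUBIC))
E
```

```text
tray ((539.982177734375, 40.46513748168945), (71.7015380859375, 199.59463500976562), 85.75306701660156) [[437.79998779296875, 12.100000381469727], [636.9000244140625, -2.700000047683716], [642.2000122070312, 68.80000305175781], [443.1000061035156, 83.5999984741211]]
rest ((506.14471435546875, 328.6053771972656), (102.511474609375, 55.71084213256836), 20.987892150878906) [[448.29998779296875, 336.29998779296875], [468.29998779296875, 284.20001220703125], [564.0, 321.0], [544.0, 373.0]]
slide green ((497.04119873046875, 328.6213073730469), (60.02681350708008, 31.859453201293945), 23.2708740234375) [[463.20001220703125, 331.3999938964844], [475.79998779296875, 302.1000061035156], [530.9000244140625, 325.79998779296875], [518.2999877929688, 355.1000061035156]]
heights [('bench', [479.9, 181.9, 2.4]), ('tray', [507.8, 63.4, 9.4]), ('pocket', [473.4, 44.4, 21.8]), ('handle', [516.9, 40.0, 59.0]), ('lens', [444.2, -246.5, 68.1]), ('slide', [505.5, 325.9, 20.8])]
scene 217 [267 203] [286 216] [527.36129096  38.54858292  60.61523174] [533.72638133  60.71028699  74.45445582] [515.64767748  16.6675883   40.51522694]
lens 225 [ 447.50838029 -253.44512017   70.25987802] [ 444.09048542 -254.07511433   68.75204208]
top 118 [245 178] [263 185] [521.61878225  42.26612096  65.42472482] [530.2037504   64.61420091  74.36951655] [515.07756006  20.30854566  40.65765644]
lens 259 [ 442.48590306 -249.81649937   69.17799707] [ 443.18874138 -249.80752022   69.46958706]
```

View pics/crop1.png

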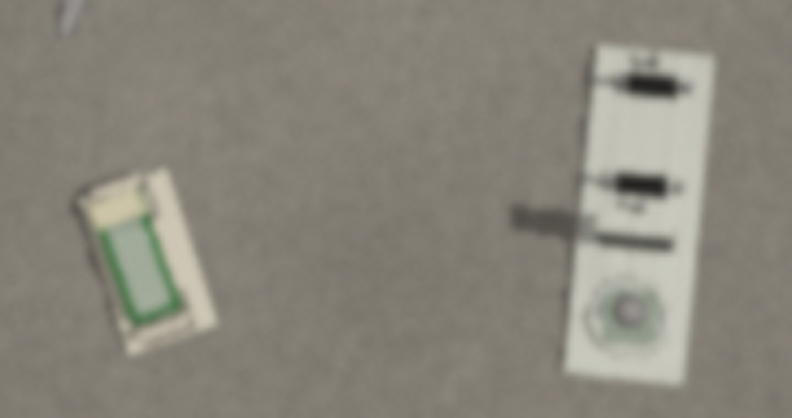

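The crop shows the slide's green rim around crop (140,270), with the frosted end at the top. The tray has its black supports at crop (652,86) and (640,185), the handle at (635,242), and the ball in its pocket at (627,313). I measured the tray plate as 199x72 and the rest as 102x56, which match the given sizes. Next I'll move over the slide for a close look.

Emit:
play_rows:
  series:
    - [[0,0,-1.2],[376,-414,0],85]
    - [[0,0,-1.2],[376,-414,0],85]
    - [[0,0,-1.2],[376,-414,0],85]
    - [[0,0,-1.2],[376,-414,0],85]
    - [[0,0,-1.2],[376,-414,0],85]
    - [[0,0,-1.2],[376,-414,0],85]
    - [[0,0,-1.2],[376,-414,0],85]
    - [[0,0,-1.2],[376,-414,0],85]
    - [[0,0,-1.2],[376,-414,0],85]
    - [[0,0,-1.2],[376,-414,0],85]

```text
clock: 0.93
tool_pos: [345.3, -130.7, 250.3]
ee_rot: [2.243, 2.199, 0.0]
contact_force: [1.0, -1.0, -0.8]
gripper_width: 85.0
gripper_force: 0.0
```

```bash
cat >> h.py <<'E'
def delta(pos,psi_deg,st=None):
    "shift and turn (tool axes) from the measured pose to a tool-down pose with tool x at yaw psi"
    s=st or observe(); M=R.from_rotvec(s['ee_rot']).as_matrix(); c,n=np.cos(np.radians(psi_deg)),np.sin(np.radians(psi_deg))
    T=np.array([[c,n,0],[n,-c,0],[0,0,-1.]])
    print('at',s['tool_pos'].round(1),'clk',round(s['clock'],2),'w',round(s['gripper_width'],1),'j',s['joints'].round(2))
    print('turn',R.from_matrix(M.T@T).as_rotvec().round(3),'shift',(M.T@(np.array(pos)-s['tool_pos'])).round(1))
E
python3 -c "
from h import *
delta([500,328,200],-159)"
```

```text
at [ 345.3 -130.7  250.3] clk 0.93 w 85.0 j [-0.59 -0.05 -0.34  1.29  0.    1.  ]
turn [ 0.     0.    -1.957] shift [461.6 145.6  50.3]
```

Emit:
play_rows:
  series:
    - [[0,0,-1.25],[462,145,50],85]
    - [[0,0,-1.25],[462,145,50],85]
    - [[0,0,-1.25],[462,145,50],85]
    - [[0,0,-1.25],[462,145,50],85]
    - [[0,0,-1.25],[462,145,50],85]
    - [[0,0,-1.25],[462,145,50],85]
    - [[0,0,-1.25],[462,145,50],85]
    - [[0,0,-1.25],[462,145,50],85]
    - [[0,0,-1.25],[462,145,50],85]
    - [[0,0,-1.25],[462,145,50],85]

```text
clock: 1.77
tool_pos: [479.6, 261.7, 206.9]
ee_rot: [-0.532, -3.096, 0.0]
contact_force: [-0.2, -1.4, -0.0]
gripper_width: 85.6
gripper_force: 0.0
```

```bash
python3 -c "
from h import *
delta([500,328,200],-159)"
```

```text
at [479.6 261.7 206.9] clk 1.77 w 85.6 j [ 0.35  0.27 -0.08  1.23 -0.    0.69]
turn [-0.    -0.    -0.707] shift [ 2.9 69.3  6.9]
```

Emit:
play_rows:
  series:
    - [[0,0,-0.707],[3,69,7],85]
    - [[0,0,-0.707],[3,69,7],85]
    - [[0,0,-0.707],[3,69,7],85]
    - [[0,0,-0.707],[3,69,7],85]
    - [[0,0,-0.707],[3,69,7],85]
    - [[0,0,-0.707],[3,69,7],85]
    - [[0,0,-0.707],[3,69,7],85]
    - [[0,0,-0.707],[3,69,7],85]
    - [[0,0,-0.707],[3,69,7],85]
    - [[0,0,-0.707],[3,69,7],85]

```text
clock: 2.6
tool_pos: [500.2, 325.3, 200.4]
ee_rot: [0.559, -3.091, 0.0]
contact_force: [0.6, 0.7, 1.1]
gripper_width: 84.9
gripper_force: 0.0
```

```bash
cat >> h.py <<'E'
def wrist():
    s=observe(); f=grab_frame('wrist'); f['T']=np.eye(4); f['T'][:3,:3]=R.from_rotvec(s['ee_rot']).as_matrix(); f['T'][:3,3]=s['tool_pos']; f['T']=f['T']@np.array(f['hand_eye']); return f
def wplane(f,uv,z):
    K=np.array(f['mtx']); uv=np.atleast_2d(uv).astype(float); d=(uv-K[[0,1],2])/K[[0,1],[0,1]]
    t=np.linalg.norm(d,axis=1)+1e-9; r=np.c_[d*(np.sin(t)/t)[:,None],np.cos(t)]@f['T'][:3,:3].T
    c=f['T'][:3,3]; return c+r*((z-c[2])/r[:,2])[:,None]
E
python3 - <<'E'
from h import *
import pickle
delta([500,328,200],-159)
f=wrist(); pickle.dump(f,open('w1.pkl','wb')); print(np.array(f['hand_eye']).round(3),f['mtx']); save('w1',f['pixels'])
E
```

```text
at [500.2 325.3 200.4] clk 2.6 w 84.9 j [0.44 0.36 0.03 1.25 0.   0.08]
turn [ 0.    -0.    -0.008] shift [-0.7  2.7  0.4]
[[ 1.0000e-03 -9.4500e-01 -3.2800e-01  8.4340e+01]
 [ 1.0000e+00  1.0000e-03 -1.0000e-03  1.0680e+00]
 [ 1.0000e-03 -3.2800e-01  9.4500e-01 -1.2375e+02]
 [ 0.0000e+00  0.0000e+00  0.0000e+00  1.0000e+00]] [[297.31863964   0.         261.14243947]
 [  0.         297.31863964 193.07317059]
 [  0.           0.           1.        ]]
```

View pics/w1.png

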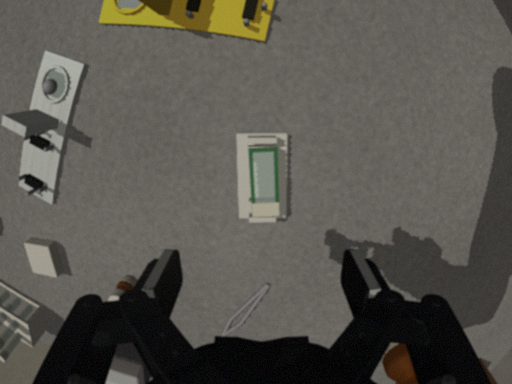

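The wrist view shows the slide at (264,183), with its green rim from v=148 to 203 and the frosted end at v=203 to 217. I'll measure it on the z=24 plane.

```bash
python3 - <<'E'
from h import *
import pickle
f=pickle.load(open('w1.pkl','rb')); im=f['pixels'].astype(int)
g=((im[...,1]-im[...,0]>25)).astype(np.uint8); g[:120]=0; g[230:]=0; g[:,:235]=0; g[:,295:]=0
v,u=np.nonzero(g); print(u.min(),u.max(),v.min(),v.max(),len(u))
W=wplane(f,np.c_[u,v],24)[:,:2]; r=cv2.minAreaRect(W.astype(np.float32)); print('green',r)
# rest outline z=8
b=((im.min(2)>140)|(g>0)).astype(np.uint8); b[:120]=0;b[235:]=0;b[:,:228]=0;b[:,300:]=0
c=max(cv2.findContours(b,0,1)[0],key=cv2.contourArea); print('rest',cv2.minAreaRect(wplane(f,c[:,0],8)[:,:2].astype(np.float32)))
# coords along/across in slide frame
for a in (21,22):
    x=np.array([np.cos(np.radians(a)),np.sin(np.radians(a))]);y=np.array([-x[1],x[0]])
    # mean column edges per row
    L=[];Rr=[]
    for row in range(155,200):
        uu=np.nonzero(g[row])[0]
        if len(uu)>1: L.append((uu.min()-.5,row));Rr.append((uu.max()+.5,row))
    wl=wplane(f,L,24)[:,:2];wr=wplane(f,Rr,24)[:,:2]
    print(a,'y edges',(wl@y).mean().round(2),(wr@y).mean().round(2),'slopes deg',np.degrees(np.polyfit(wl@x,wl@y,1)[0]).round(2),np.degrees(np.polyfit(wr@x,wr@y,1)[0]).round(2))
    T=[(uu,np.nonzero(g[:,uu])[0].min()-.5) for uu in range(255,274)]
    e=(wplane(f,T,24)[:,:2]@x).mean(); yc=((wl@y).mean()+(wr@y).mean())/2
    print('end x',e.round(2),'slide centre',(x*(e+38)+y*yc).round(1))
save('c3',cv2.resize(f['pixels'][125:230,225:305],None,fx=5.5,fy=5.5,interpolation=cv2.INTER_CUBIC))
E
```

```text
249 278 148 202 363
green ((499.219970703125, 328.70697021484375), (58.438655853271484, 28.727203369140625), 23.04169273376465)
rest ((507.48333740234375, 324.2216491699219), (96.2919921875, 44.02014923095703), 21.346324920654297)
21 y edges 113.81 142.41 slopes deg 2.2 1.77
end x 554.58 slide centre [507.3 332. ]
22 y edges 103.58 132.16 slopes deg 1.2 0.77
end x 556.73 slide centre [507.3 332.1]
```

View pics/c3.png

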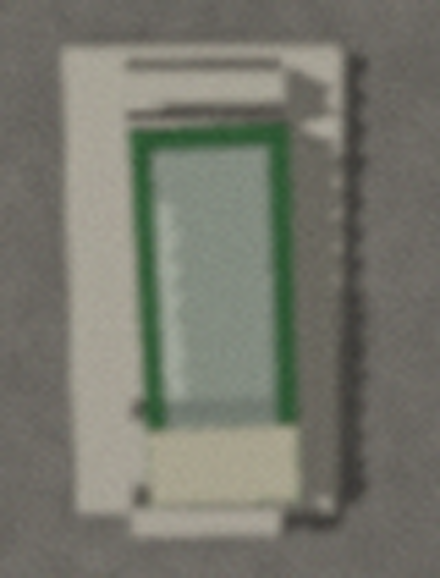

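The slide's centre is at about (506.5, 332) with a yaw of 23°. The top and wrist views agree to within 2 mm.

```bash
python3 -c "
from h import *
delta([506.5,331.9,80],-157)"
```

```text
at [500.3 325.3 200.5] clk 2.65 w 85.1 j [ 0.44  0.36  0.03  1.25 -0.    0.08]
turn [-0.    -0.    -0.043] shift [ -8.2   4.  120.5]
```

Emit:
play_rows:
  series:
    - [[0,0,-0.043],[-8,4,40],50]
    - [[0,0,-0.043],[-8,4,80],50]
    - [[0,0,-0.043],[-8,4,110],50]
    - [[0,0,-0.043],[-8,4,120],50]
    - [[0,0,-0.043],[-8,4,120],50]
    - [[0,0,-0.043],[-8,4,120],50]
    - [[0,0,-0.043],[-8,4,120],50]

```text
clock: 3.23
tool_pos: [507.5, 332.4, 82.7]
ee_rot: [-0.628, 3.075, 0.001]
contact_force: [-1.2, 0.1, 0.0]
gripper_width: 50.0
gripper_force: 0.0
```

```bash
python3 - <<'E'
from h import *
delta([506.5,331.9,32],-157)
f=wrist(); im=f['pixels'].astype(int); save('w2',f['pixels'])
g=((im[...,1]-im[...,0]>25)).astype(np.uint8)
n,l,st,c=cv2.connectedComponentsWithStats(g); print([s.tolist() for s in st[1:] if s[4]>60])
E
```

```text
at [507.5 332.4  82.7] clk 3.23 w 50.0 j [ 0.44  0.44 -0.14  0.98  0.    0.04]
turn [0.    0.003 0.001] shift [ 1.3 -0.1 50.7]
[[237, 167, 46, 82, 1038]]
```

View pics/w2.png

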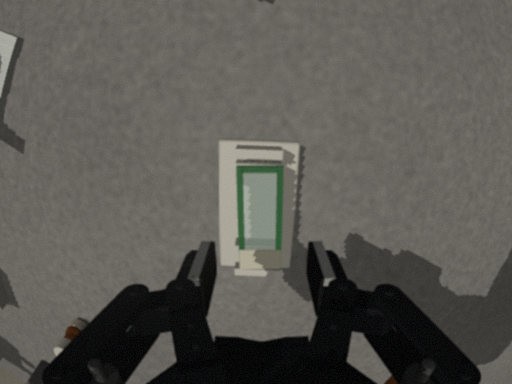

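The wrist view shows the slide's green rim at u=237–283, centred between the fingers (about u=261) and lined up with them. I'm descending and gripping at 20 N.

Emit:
play_rows:
  series:
    - [[0,0,0],[1,0,20],46]
    - [[0,0,0],[1,0,38],46]
    - [[0,0,0],[1,0,46],46]
    - [[0,0,0],[1,0,50],46]
    - [[0,0,0],[1,0,50],46]
    - [[0,0,0],[1,0,50],40]
    - [[0,0,0],[1,0,50],36]
  squeeze: 20

```text
clock: 3.87
tool_pos: [506.0, 331.8, 31.7]
ee_rot: [-0.629, 3.076, 0.001]
contact_force: [-0.3, 0.1, -0.1]
gripper_width: 36.3
gripper_force: 0.0
```

```bash
python3 - <<'E'
from h import *
import pickle
s=observe(); delta([506.5,331.9,32],-157); print(s['contact_force'])
f=wrist(); save('w3',f['pixels']); pickle.dump(f,open('w3.pkl','wb'))
E
```

```text
at [506.  331.8  31.7] clk 3.87 w 36.3 j [ 0.44  0.49 -0.21  0.87  0.    0.04]
turn [0.    0.002 0.002] shift [-0.4 -0.1 -0.3]
[-0.26470204  0.130832   -0.12447058]
```

View pics/w3.png

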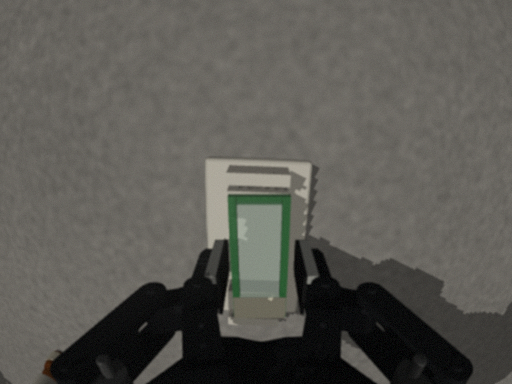

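The slide sits at u=229–291, centred between pads at about u=225 and 295. I'll close on it.

Emit:
play_rows:
  series:
    - [[0,0,0],[0,0,0],30]
    - [[0,0,0],[0,0,0],26]
    - [[0,0,0],[0,0,0],24]
    - [[0,0,0],[0,0,0],24]
    - [[0,0,0],[0,0,0],24]
    - [[0,0,0],[0,0,0],24]

```text
clock: 4.42
tool_pos: [505.8, 331.7, 31.3]
ee_rot: [-0.629, 3.077, 0.0]
contact_force: [-0.8, -0.9, 6.6]
gripper_width: 29.3
gripper_force: 19.7
```

Emit:
play_rows:
  series:
    - [[0,0,0],[0,0,-3],24]
    - [[0,0,0],[0,0,-8],24]
    - [[0,0,0],[0,0,-18],24]
    - [[0,0,0],[0,0,-33],24]
    - [[0,0,0],[0,0,-50],24]
    - [[0,0,0],[0,0,-65],24]
    - [[0,0,0],[0,0,-75],24]
    - [[0,0,0],[0,0,-80],24]
    - [[0,0,0],[0,0,-80],24]
    - [[0,0,0],[0,0,-80],24]

```text
clock: 5.25
tool_pos: [505.3, 331.4, 110.3]
ee_rot: [0.629, -3.078, 0.0]
contact_force: [0.9, 0.2, -0.7]
gripper_width: 28.9
gripper_force: 20.0
```

```bash
python3 - <<'E'
from h import *
import pickle
s=observe(); delta([585.8,37.1,112],175.75); print(s['contact_force'],s['gripper_force'])
f=wrist(); pickle.dump(f,open('w4.pkl','wb')); im=f['pixels'].astype(int)
g=((im[...,1]-im[...,0]>25)).astype(np.uint8)
n,l,st,c=cv2.connectedComponentsWithStats(g); print([s.tolist() for s in st[1:] if s[4]>40])
v,u=np.nonzero(g)
Ti=np.linalg.inv(f['T']@np.linalg.inv(np.array(f['hand_eye'])))
# end edge in tool coords, top face ~ z: slide underside was 20 at TCP 31.7 -> top 7.7 below TCP
e=[(uu,np.nonzero(g[:,uu])[0].min()-.5) for uu in range(240,282) if g[:,uu].any()]
z=s['tool_pos'][2]-7.7; p=wplane(f,e,z); p=p@Ti[:3,:3].T+Ti[:3,3]; print('end edge tool x',p[:,0].mean(),'slope deg',np.degrees(np.polyfit(p[:,1],p[:,0],1)[0]),'y',p[:,1].min(),p[:,1].max())
E
```

```text
at [505.3 331.4 110.3] clk 5.25 w 28.9 j [ 0.44  0.42 -0.1   1.05  0.    0.04]
turn [-0.    -0.     0.477] shift [  41.4 -302.3   -1.7]
[ 0.86257578  0.20997872 -0.71025409] 19.984950721263885
[[231, 196, 62, 102, 1810]]
end edge tool x 37.10891192909134 slope deg 0.20546755277323192 y -8.99799008674323 10.298773430197343
```

The slide is held (28.9 mm, 20 N) and centred on the tool to about 1 mm. Next I'll view the bay from beyond it before placing.

```bash
python3 -c "
from h import *
delta([640,35,150],175.75)"
```

```text
at [505.1 331.3 109.8] clk 5.3 w 29.2 j [ 0.44  0.42 -0.1   1.05  0.    0.04]
turn [-0.    -0.001  0.477] shift [  -7.8 -325.5  -40.2]
```

Emit:
play_rows:
  series:
    - [[0,0,0.03],[0,-15,-15],24]
    - [[0,0,0.1],[0,-45,-40],24]
    - [[0,0,0.2],[-4,-85,-40],24]
    - [[0,0,0.3],[-8,-125,-40],24]
    - [[0,0,0.4],[-8,-165,-40],24]
    - [[0,0,0.477],[-8,-205,-40],24]
    - [[0,0,0.477],[-8,-245,-40],24]
    - [[0,0,0.477],[-8,-285,-40],24]
    - [[0,0,0.477],[-8,-310,-40],24]
    - [[0,0,0.477],[-8,-325,-40],24]

```text
clock: 6.13
tool_pos: [640.9, 32.6, 149.1]
ee_rot: [-0.12, -3.138, 0.0]
contact_force: [-0.2, 0.3, -1.1]
gripper_width: 29.4
gripper_force: 20.0
```

Emit:
play_rows:
  series:
    - [[0,0,0],[0,0,0],24]
    - [[0,0,0],[0,0,0],24]
    - [[0,0,0],[0,0,0],24]
    - [[0,0,0],[0,0,0],24]

```text
clock: 6.47
tool_pos: [639.7, 37.3, 150.4]
ee_rot: [-0.113, -3.139, -0.0]
contact_force: [-0.4, -0.4, 0.4]
gripper_width: 29.1
gripper_force: 20.0
```

```bash
python3 - <<'E'
from h import *
import pickle
delta([640,35,150],175.75)
f=wrist(); pickle.dump(f,open('w5.pkl','wb')); save('w5',f['pixels'])
E
```

```text
at [639.7  37.3 150.4] clk 6.47 w 29.1 j [-0.07  0.45  0.06  1.18  0.   -0.  ]
turn [ 0.    -0.001  0.002] shift [-0.5 -2.2  0.4]
```

View pics/w5.png

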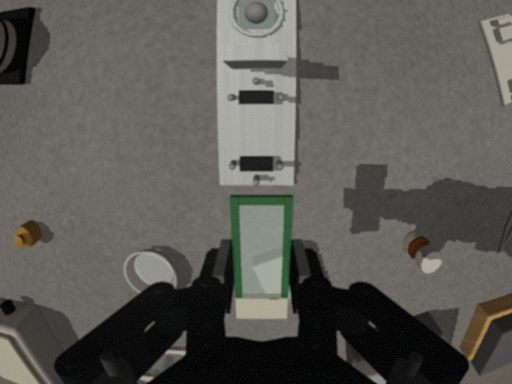

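The wrist view shows the two black supports at (256,97) and (256,163), with side pins at u of about 232 and 281 and end pins at (256,81) and (256,180). The handle is at (255,62) and the ball is in its pocket at (256,12). I'll compute the bay from these.

```bash
python3 - <<'E'
from h import *
import pickle
f=pickle.load(open('w5.pkl','rb')); im=f['pixels'].astype(int)
b=(im.max(2)<60).astype(np.uint8); b[:85]=0;b[175:]=0;b[:,:220]=0;b[:,295:]=0
n,l,st,c=cv2.connectedComponentsWithStats(b)
for i in range(1,n):
    if st[i][4]>80:
        r=cv2.minAreaRect(wplane(f,np.argwhere(l==i)[:,::-1],16)[:,:2].astype(np.float32)); print('support',st[i].tolist(),c[i].round(1),wplane(f,c[i],16).round(1),r)
# pins: blobs darker than plate
p=((im.max(2)<125)&(b==0)).astype(np.uint8); p[:70]=0;p[184:]=0;p[:,:224]=0;p[:,290:]=0
n,l,st,c=cv2.connectedComponentsWithStats(p)
for i in range(1,n):
    if st[i][4]>8: print('pin?',st[i].tolist(),c[i].round(1),wplane(f,c[i],23).round(1))
# plate outline
g=cv2.GaussianBlur(f['pixels'],(0,0),1).min(2); L=[];Q=[]
for v in list(range(108,152)):
    row=g[v]>135; uu=np.nonzero(row[200:320])[0]+200; L.append((uu.min()-.5,v));Q.append((uu.max()+.5,v))
wl=wplane(f,L,6);wr=wplane(f,Q,6); print('edges y at x',wl[:,0].mean(),wl[:,1].mean(),wr[:,1].mean(),np.degrees(np.polyfit(wl[:,0],wl[:,1],1)[0]),np.degrees(np.polyfit(wr[:,0],wr[:,1],1)[0]))
col=np.nonzero(g[120:195,250]>135)[0]+120; print('end',wplane(f,[250,col.max()+.5],6))
save('c5',cv2.resize(f['pixels'][0:195,205:310],None,fx=3,fy=3,interpolation=cv2.INTER_CUBIC))
E
```

```text
support [239, 91, 34, 12, 399] [255.8  96.5] [[557.3  39.5  16. ]] ((557.1881713867188, 39.2906379699707), (28.247051239013672, 9.63429069519043), 85.65399932861328)
support [240, 157, 33, 14, 440] [256.4 163.2] [[616.2  35.7  16. ]] ((616.4312744140625, 35.270729064941406), (28.655866622924805, 11.966230392456055), 85.83183288574219)
pin? [251, 70, 39, 7, 129] [276.2  71.7] [[537.4  58.   23. ]]
pin? [253, 78, 20, 9, 101] [262.2  81.9] [[545.3  45.9  23. ]]
pin? [228, 90, 62, 14, 286] [264.1  97.1] [[558.2  46.5  23. ]]
pin? [230, 156, 60, 16, 312] [262.4 163.5] [[615.2  41.   23. ]]
pin? [253, 174, 21, 10, 117] [261.3 177.9] [[628.1  39.1  23. ]]
edges y at x 584.3292975106538 2.4401370960383435 71.6556156946605 -4.559916576888412 -4.841208665328901
end [[638.71814056  27.70475547   6.        ]]
```

View pics/c5.png

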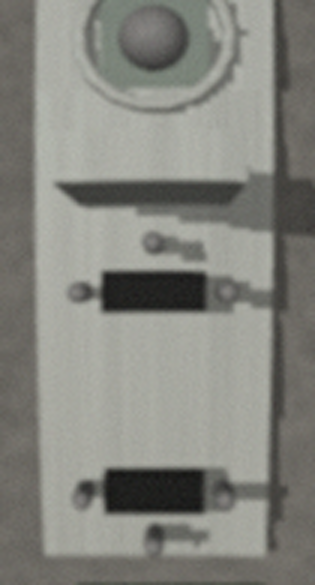

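The crop shows all six pins and the ball centred in its pocket ring. From the supports, plate edges and plate end, the bay is at about (586.8, 37.4) with a yaw of -4.4°.

```bash
python3 - <<'E'
from h import *
import pickle
f=pickle.load(open('w5.pkl','rb')); im=f['pixels'].astype(int)
pins=np.array([(78,292),(228,290),(85,492),(222,490),(153,243),(153,535)])/3+[205,0]
P=wplane(f,pins-.3,24); print(P.round(1).tolist(),'mid',P[:4].mean(0).round(1),P[4:].mean(0).round(1))
g=((im[...,1]-im[...,0]>25)).astype(np.uint8); g[:190]=0
Tt=f['T']@np.linalg.inv(np.array(f['hand_eye'])); Ti=np.linalg.inv(Tt); z=Tt[2,3]-7.7
t=lambda uv:(lambda p:p@Ti[:3,:3].T+Ti[:3,3])(wplane(f,uv,z))
e=t([(u,np.nonzero(g[:,u])[0].min()-.5) for u in range(238,288)]); 
L=t([(np.nonzero(g[v])[0].min()-.5,v) for v in range(200,240)]);Q=t([(np.nonzero(g[v])[0].max()+.5,v) for v in range(200,240)])
print('end x',e[:,0].mean(),'yaw',np.polyfit(e[:,1],e[:,0],1)[0],'y',L[:,1].mean(),Q[:,1].mean(),np.polyfit(L[:,0],L[:,1],1)[0],np.polyfit(Q[:,0],Q[:,1],1)[0])
delta([586,37.4,75],175.6)
E
```

```text
[[555.9, 18.9, 24.0], [558.4, 60.3, 24.0], [613.2, 15.7, 24.0], [615.5, 55.2, 24.0], [543.9, 40.6, 24.0], [627.6, 34.3, 24.0]] mid [585.7  37.5  24. ] [585.7  37.4  24. ]
end x 37.41650051351398 yaw 0.0005943160861451562 y -13.875671179470183 15.838930890717327 -0.007369305022696462 -0.0009493128543029354
at [639.8  37.2 150.5] clk 6.52 w 29.3 j [-0.07  0.45  0.06  1.18  0.   -0.  ]
turn [ 0.    -0.     0.005] shift [53.7 -3.7 75.6]
```

Emit:
play_rows:
  series:
    - [[0,0,0.003],[12,-1,5],24]
    - [[0,0,0.005],[36,-3,20],24]
    - [[0,0,0.005],[50,-4.5,45],24]
    - [[0,0,0.005],[54,-4.5,65],24]
    - [[0,0,0.005],[54,-4.5,75],24]
    - [[0,0,0.005],[54,-4.5,75],24]
    - [[0,0,0.005],[54,-4.5,75],24]
    - [[0,0,0.005],[54,-4.5,75],24]

```text
clock: 7.18
tool_pos: [587.3, 35.5, 76.6]
ee_rot: [0.123, 3.137, -0.0]
contact_force: [0.1, -0.8, 0.0]
gripper_width: 29.2
gripper_force: 20.0
```

```bash
python3 - <<'E'
from h import *
delta([585.8,36.6,28],175.6)
f=wrist(); save('w6',f['pixels'])
E
```

```text
at [587.3  35.5  76.6] clk 7.18 w 29.2 j [-0.08  0.42 -0.19  0.95  0.   -0.  ]
turn [ 0.     0.002 -0.002] shift [ 1.7  1.  48.6]
```

View pics/w6.png

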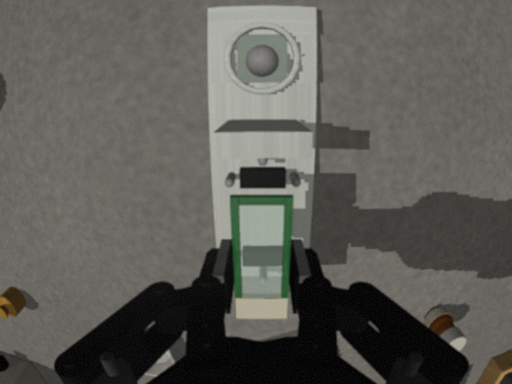

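The slide is lined up with the tray, its nearest end at v=196 just behind the support at (263,178). The ball is in its pocket at (262,60). That was my last picture, so I'll use numbers only from here.

Emit:
play_rows:
  series:
    - [[0,0,0],[1,0.5,12],24]
    - [[0,0,0],[1,0.5,24],24]
    - [[0,0,0],[1,0.5,30],24]
    - [[0,0,0],[1,0.5,32],24]
    - [[0,0,0],[1,0.5,32],24]
    - [[0,0,0],[1,0.5,32],24]
    - [[0,0,0],[1,0.5,32],24]
    - [[0,0,0],[1,0.5,32],24]

```text
clock: 7.9
tool_pos: [585.5, 35.7, 44.1]
ee_rot: [0.124, 3.138, -0.0]
contact_force: [1.0, 0.1, -0.2]
gripper_width: 29.4
gripper_force: 20.0
```

```bash
python3 -c "
from h import *
delta([585.8,36.6,28],175.6);print(observe()['contact_force'])"
```

```text
at [585.5  35.7  44.1] clk 7.9 w 29.4 j [-0.08  0.45 -0.24  0.88 -0.   -0.  ]
turn [-0.     0.001 -0.002] shift [-0.2  0.9 16.1]
[ 0.98515571  0.05229528 -0.23364041]
```

Emit:
play_rows:
  series:
    - [[0,0,0],[0,0.7,3],24]
    - [[0,0,0],[0,0.7,6],24]
    - [[0,0,0],[0,0.7,9],24]
    - [[0,0,0],[0,0.7,11.5],24]
    - [[0,0,0],[0,0.7,13.5],24]
    - [[0,0,0],[0,0.7,15],24]
    - [[0,0,0],[0,0.7,15.5],24]
    - [[0,0,0],[0,0.7,15.5],24]
    - [[0,0,0],[0,0.7,15.5],24]

```text
clock: 8.65
tool_pos: [585.3, 36.5, 28.0]
ee_rot: [0.124, 3.139, -0.0]
contact_force: [-0.5, -0.7, -0.6]
gripper_width: 29.4
gripper_force: 20.0
```

```bash
python3 -c "
from h import *
delta([585.8,36.6,27.3],175.6);print(observe()['contact_force'])"
```

```text
at [585.3  36.5  28. ] clk 8.65 w 29.4 j [-0.08  0.47 -0.26  0.84 -0.   -0.  ]
turn [-0.     0.    -0.002] shift [-0.5  0.2  0.7]
[-0.47696034 -0.73283874 -0.62998404]
```

Emit:
play_rows:
  series:
    - [[0,0,0],[0,0,0.4],24]
    - [[0,0,0],[0,0,0.8],24]
    - [[0,0,0],[0,0,0.8],24]
    - [[0,0,0],[0,0,0.8],24]

```text
clock: 8.98
tool_pos: [585.4, 36.5, 27.4]
ee_rot: [0.124, 3.139, 0.0]
contact_force: [-0.1, -0.0, 1.9]
gripper_width: 29.3
gripper_force: 20.2
```

```bash
python3 -c "
from h import *
delta([585.8,36.6,27.3],175.6);print(observe()['contact_force'])"
```

```text
at [585.4  36.5  27.4] clk 8.98 w 29.3 j [-0.08  0.47 -0.26  0.84  0.   -0.  ]
turn [ 0.     0.    -0.002] shift [-0.4  0.2  0.1]
[-0.12614879 -0.03745457  1.89815051]
```

It's resting on the supports (1.9 N). I'll release slowly, then rise.

Emit:
play_rows:
  series:
    - [[0,0,0],[0,0,0],30]
    - [[0,0,0],[0,0,0],32]
    - [[0,0,0],[0,0,0],35]
    - [[0,0,0],[0,0,0],38]
    - [[0,0,0],[0,0,0],40]
    - [[0,0,0],[0,0,0],40]
    - [[0,0,0],[0,0,0],40]

```text
clock: 9.57
tool_pos: [585.2, 36.5, 27.2]
ee_rot: [-0.124, -3.139, -0.0]
contact_force: [-0.8, 0.1, 0.3]
gripper_width: 39.9
gripper_force: 0.0
```

Emit:
play_rows:
  series:
    - [[0,0,0],[0,0,-3],40]
    - [[0,0,0],[0,0,-10],40]
    - [[0,0,0],[0,0,-25],40]
    - [[0,0,0],[-3,0,-50],45]
    - [[0,0,0],[-10,0,-80],50]
    - [[0,0,0],[-25,0,-105],50]
    - [[0,0,0],[-45,0,-120],50]
    - [[0,0,0],[-54,0,-123],50]
    - [[0,0,0],[-54,0,-123],50]
    - [[0,0,0],[-54,0,-123],50]

```text
clock: 10.4
tool_pos: [638.9, 32.2, 150.3]
ee_rot: [-0.124, -3.139, 0.0]
contact_force: [-0.4, 0.3, -0.4]
gripper_width: 50.4
gripper_force: 0.0
```

```bash
python3 - <<'E'
from h import *
import pickle
f=wrist(); pickle.dump(f,open('w7.pkl','wb')); im=f['pixels'].astype(int); delta([523.8,42,150],85.6)
g=((im[...,1]-im[...,0]>25)).astype(np.uint8); g[:70]=0; g[200:]=0; g[:,:225]=0; g[:,300:]=0
v,u=np.nonzero(g); print('px',u.min(),u.max(),v.min(),v.max())
r=cv2.minAreaRect(wplane(f,np.c_[u,v],20)[:,:2].astype(np.float32)); print('slide green z20',r)
D=f['depth']; print('depth along slide',D[80:175:8,256].round(1))
# handle top edge: brightness transitions along columns
gr=cv2.cvtColor(f['pixels'],cv2.COLOR_RGB2GRAY); print(gr[30:80,245].tolist())
E
```

```text
at [638.3  32.3 149.8] clk 10.45 w 50.0 j [-0.08  0.45  0.06  1.18  0.   -0.  ]
turn [-1.000e-03 -1.000e-03  1.569e+00] shift [114.9   0.6  -0. ]
px 244 278 87 154
slide green z20 ((577.650390625, 37.89310073852539), (28.844934463500977, 58.2115592956543), 86.0689697265625)
depth along slide [248.7 239.5 239.7 242.8 245.7 247.1 248.4 252.4 253.4 255.9 258.6 260.7]
[164, 159, 147, 147, 156, 170, 168, 169, 171, 168, 169, 171, 168, 169, 168, 166, 172, 165, 167, 166, 170, 167, 169, 165, 168, 166, 167, 169, 168, 162, 135, 89, 63, 62, 62, 61, 61, 64, 83, 112, 146, 168, 172, 166, 164, 169, 169, 170, 167, 169]
```

```bash
python3 - <<'E'
from h import *
import pickle
f=pickle.load(open('w7.pkl','rb')); gr=cv2.cvtColor(f['pixels'],cv2.COLOR_RGB2GRAY)
d=(gr<100).astype(np.uint8); d[:50]=0;d[76:]=0;d[:,:215]=0;d[:,310:]=0
n,l,st,c=cv2.connectedComponentsWithStats(d); i=1+st[1:,4].argmax(); print(st[i])
top=[];bot=[]
for u in range(235,276):
    vv=np.nonzero(l[:,u]==i)[0]; top.append((u,vv.min()-.5)); bot.append((u,vv.max()+.5))
t=wplane(f,top,70);b=wplane(f,bot,6); print('bay-side face: top',t.mean(0).round(1),np.degrees(np.polyfit(t[:,1],t[:,0],1)[0]),'bottom',b.mean(0).round(1))
row=np.nonzero(l[62]==i)[0]; print('y extent',wplane(f,[(row.min()-.5,62),(row.max()+.5,62)],66).round(1).tolist())
# ball
print(gr.shape)
E
```

```text
[231  61  63   9 471]
bay-side face: top [531.4  37.5  70. ] 3.4701200149746123 bottom [531.4  36.1   6. ]
y extent [[530.3, 20.7, 66.0], [533.7, 63.6, 66.0]]
(384, 512)
```

Emit:
play_rows:
  series:
    - [[0,0,0.1],[10,0,0],45]
    - [[0,0,0.22],[30,0,0],40]
    - [[0,0,0.34],[55,0,0],40]
    - [[0,0,0.46],[80,0,0],40]
    - [[0,0,0.58],[100,0,0],40]
    - [[0,0,0.7],[110,0,0],40]
    - [[0,0,0.82],[114,0,0],40]
    - [[0,0,0.94],[114,0,0],40]
    - [[0,0,1.06],[114,0,0],40]
    - [[0,0,1.18],[114,0,0],40]

```text
clock: 11.28
tool_pos: [524.0, 41.4, 149.8]
ee_rot: [-1.856, -2.533, 0.001]
contact_force: [0.5, -0.4, -0.1]
gripper_width: 39.8
gripper_force: 0.0
```

Emit:
play_rows:
  series:
    - [[0,0,0.1],[0,0,0],40]
    - [[0,0,0.2],[0,0,0],40]
    - [[0,0,0.3],[0,0,0],40]
    - [[0,0,0.36],[0,0,0],40]
    - [[0,0,0.39],[0,0,0],40]
    - [[0,0,0.39],[0,0,0],40]
    - [[0,0,0.39],[0,0,0],40]
    - [[0,0,0.39],[0,0,0],40]

```text
clock: 11.95
tool_pos: [524.8, 41.3, 150.0]
ee_rot: [-2.305, -2.134, 0.001]
contact_force: [0.2, 0.4, -0.1]
gripper_width: 40.1
gripper_force: 0.0
```

```bash
python3 -c "
from h import *
delta([524.7,41.5,57],85.6)"
```

```text
at [524.8  41.3 150. ] clk 11.95 w 40.1 j [-0.08  0.27 -0.23  1.08  0.    1.57]
turn [-0.001 -0.     0.   ] shift [ 0.2 -0.1 93. ]
```

Emit:
play_rows:
  series:
    - [[0,0,0],[0,0,15],40]
    - [[0,0,0],[0,0,35],40]
    - [[0,0,0],[0,0,55],40]
    - [[0,0,0],[0,0,73],40]
    - [[0,0,0],[0,0,85],40]
    - [[0,0,0],[0,0,91],40]
    - [[0,0,0],[0,0,93],40]
    - [[0,0,0],[0,0,93],40]
    - [[0,0,0],[0,0,93],40]

```text
clock: 12.7
tool_pos: [525.8, 41.2, 57.8]
ee_rot: [2.306, 2.133, 0.001]
contact_force: [-0.1, 1.4, -0.1]
gripper_width: 40.2
gripper_force: 0.0
```

Emit:
play_rows:
  series:
    - [[0,0,0],[0,0,0],32]
    - [[0,0,0],[0,0,0],24]
    - [[0,0,0],[0,0,0],20]
    - [[0,0,0],[0,0,0],18]
    - [[0,0,0],[0,0,0],17]
    - [[0,0,0],[0,0,0],16]

```text
clock: 13.2
tool_pos: [525.4, 41.2, 57.3]
ee_rot: [2.306, 2.133, 0.0]
contact_force: [-0.6, -0.3, -0.1]
gripper_width: 16.2
gripper_force: 0.0
```

```bash
python3 - <<'E'
from h import *
import pickle
delta([524.7,41.5,57],85.6); print(observe()['contact_force'])
f=wrist(); im=f['pixels']; gr=cv2.cvtColor(im,cv2.COLOR_RGB2GRAY); pickle.dump(f,open('w8.pkl','wb'))
for v in (205,215,225,235,245,260): print(v,gr[v,215:310:3].tolist())
E
```

```text
at [525.4  41.2  57.3] clk 13.2 w 16.2 j [-0.08  0.35 -0.37  0.85  0.    1.57]
turn [ 0.    -0.    -0.001] shift [ 0.2 -0.7  0.3]
[-0.58815631 -0.28974697 -0.10590898]
205 [91, 113, 168, 178, 178, 176, 177, 179, 182, 179, 179, 179, 135, 82, 80, 83, 81, 80, 83, 96, 107, 115, 176, 177, 178, 175, 172, 173, 118, 102, 100, 100]
215 [163, 181, 141, 140, 174, 183, 188, 188, 182, 183, 187, 183, 102, 79, 81, 81, 77, 82, 79, 90, 111, 117, 186, 184, 180, 110, 108, 109, 79, 58, 56, 62]
225 [149, 182, 172, 180, 124, 180, 179, 182, 183, 180, 185, 178, 79, 76, 75, 78, 80, 77, 79, 83, 149, 182, 181, 178, 84, 81, 118, 173, 70, 75, 77, 99]
235 [138, 185, 156, 182, 145, 191, 188, 188, 191, 186, 189, 159, 78, 83, 77, 78, 76, 77, 79, 78, 153, 188, 184, 181, 55, 66, 67, 110, 71, 75, 87, 100]
245 [125, 134, 181, 175, 190, 189, 101, 65, 64, 50, 36, 100, 80, 76, 77, 77, 73, 76, 76, 79, 94, 17, 58, 61, 62, 128, 180, 176, 79, 72, 94, 99]
260 [189, 69, 22, 28, 18, 52, 63, 62, 61, 19, 19, 121, 185, 186, 188, 190, 189, 187, 188, 189, 143, 7, 28, 57, 60, 61, 31, 14, 11, 12, 26, 52]
```

Emit:
play_rows:
  series:
    - [[0,0,0],[0,0,0],15]
    - [[0,0,0],[0,0,0],14]
    - [[0,0,0],[0,0,0],13]
    - [[0,0,0],[0,0,0],12]
    - [[0,0,0],[0,0,0],11]
    - [[0,0,0],[0,0,0],9]
    - [[0,0,0],[0,0,0],6]
    - [[0,0,0],[0,0,0],6]
    - [[0,0,0],[0,0,0],6]
  squeeze: 70

```text
clock: 14.0
tool_pos: [525.6, 41.2, 57.4]
ee_rot: [2.306, 2.133, 0.0]
contact_force: [0.4, -0.6, 3.5]
gripper_width: 11.0
gripper_force: 68.6
```

```bash
python3 - <<'E'
from h import *
delta([524.7,41.5,57],85.6); print(observe()['contact_force'],observe()['torque'])
f=grab_frame('top'); im=f['pixels'].astype(int); a=cv2.resize(f['pixels'],None,fx=1,fy=1)
s=grab_frame('scene'); import pickle; pickle.dump((f,s),open('f1.pkl','wb'))
E
```

```text
at [525.6  41.2  57.4] clk 14.0 w 11.0 j [-0.08  0.35 -0.37  0.85  0.    1.57]
turn [ 0.    -0.    -0.001] shift [ 0.2 -0.9  0.4]
[ 0.36017914 -0.62666097  3.47056225] [ 0.02950423  0.0191982  -0.03005153]
```

Gripped at 69 N. Lifting smoothly.

Emit:
play_rows:
  series:
    - [[0,0,0],[0,0,-1],6]
    - [[0,0,0],[0,0,-3],6]
    - [[0,0,0],[0,0,-6],6]
    - [[0,0,0],[0,0,-10],6]
    - [[0,0,0],[0,0,-14],6]
    - [[0,0,0],[0,0,-18],6]
    - [[0,0,0],[0,0,-21],6]
    - [[0,0,0],[0,0,-23],6]
    - [[0,0,0],[0,0,-24],6]
    - [[0,0,0],[0,0,-24],6]

```text
clock: 14.93
tool_pos: [525.5, 41.2, 81.4]
ee_rot: [2.306, 2.133, 0.0]
contact_force: [0.3, -0.4, -3.6]
gripper_width: 11.0
gripper_force: 68.1
```

```bash
cat >> h.py <<'E'
def look():
    "ball, tray plate and slide as the wrist camera sees them, in tool coordinates"
    s=observe(); f=wrist(); im=f['pixels'].astype(int); hsv=cv2.cvtColor(f['pixels'],cv2.COLOR_RGB2HSV)
    print('pos',s['tool_pos'].round(1),'F',s['contact_force'].round(1),'M',s['torque'].round(2),'w',s['gripper_width'].round(1),s['gripper_force'].round(0)); return f
E
python3 - <<'E'
from h import *
import pickle
f=look(); pickle.dump(f,open('w9.pkl','wb')); im=f['pixels'].astype(int); D=f['depth']
f0=pickle.load(open('w8.pkl','rb')); d=np.abs(im-f0['pixels'].astype(int)).max(2)
print('changed rows/cols', (d>50).sum())
g=((im[...,1]-im[...,0]>10)).astype(np.uint8)
n,l,st,c=cv2.connectedComponentsWithStats(g); print([(s.tolist(),c[i+1].round(0).tolist()) for i,s in enumerate(st[1:]) if s[4]>60])
g=((f0['pixels'][...,1].astype(int)-f0['pixels'][...,0]>10)).astype(np.uint8)
n,l,st,c=cv2.connectedComponentsWithStats(g); print([(s.tolist(),c[i+1].round(0).tolist()) for i,s in enumerate(st[1:]) if s[4]>60])
E
```

```text
Traceback (most recent call last):
  File "h.py", line 30, in look
    print('pos',s['tool_pos'].round(1),'F',s['contact_force'].round(1),'M',s['torque'].round(2),'w',s['gripper_width'].round(1),s['gripper_force'].round(0)); return f
                                                                                                    ^^^^^^^^^^^^^^^^^^^^^^^^
AttributeError: 'float' object has no attribute 'round'
```

```bash
sed -i "s/s\['gripper_width'\].round(1),s\['gripper_force'\].round(0)/s['gripper_width'],s['gripper_force']/" h.py
python3 - <<'E'
from h import *
import pickle
f=look(); pickle.dump(f,open('w9.pkl','wb')); f0=pickle.load(open('w8.pkl','rb'))
for q in (f0,f):
    im=q['pixels'].astype(int)
    g=((im[...,1]-im[...,0]>10)).astype(np.uint8)
    n,l,st,c=cv2.connectedComponentsWithStats(g); print([(s.tolist(),c[i+1].round(1).tolist()) for i,s in enumerate(st[1:]) if s[4]>100])
E
```

```text
pos [525.4  41.2  81.2] F [-0.3  0.3 -4.5] M [0.02 0.09 0.05] w 10.691286770081879 68.12672138214111
[([298, 211, 114, 48, 2281], [343.2, 233.5])]
[([297, 211, 116, 48, 2280], [341.8, 234.0])]
```

```bash
python3 - <<'E'
from h import *
import pickle
f=pickle.load(open('f0.pkl','rb'))['top']; P=cloud(f)
h=(abs(P[...,2]-70)<6)&(abs(P[...,0]-443)<45)&(abs(P[...,1]+250)<45)
v,u=np.nonzero(h); c=np.array([(u.min()+u.max())/2,(v.min()+v.max())/2]); print(u.min(),u.max(),v.min(),v.max(),onplane(f,c,70))
b=(f['pixels'].max(2)<50).astype(np.uint8); b[:190]=0;b[245:]=0;b[:,:340]=0;b[:,395:]=0
k=cv2.findContours(b,0,1)[0]; k=np.vstack([x for x in k if cv2.contourArea(x)>30]); print('foot',cv2.minAreaRect(onplane(f,k[:,0],12)[:,:2].astype(np.float32)))
g=cv2.cvtColor(f['pixels'],cv2.COLOR_RGB2GRAY); d=((g<70)&h).astype(np.uint8); m=cv2.moments(d,True); print('glass',onplane(f,[m['m10']/m['m00'],m['m01']/m['m00']],70),m['m00'])
E
```

```text
366 383 208 225 [[ 442.97611643 -249.5782513    70.        ]]
foot ((443.7887268066406, -248.04612731933594), (86.7326889038086, 84.29544830322266), 75.31085205078125)
glass [[ 443.82662667 -250.72314594   70.        ]] 76.0
```

Emit:
play_rows:
  series:
    - [[0,0,0],[0,0,-2],6]
    - [[0,0,0],[0,0,-6],6]
    - [[0,0,0],[0,0,-13],6]
    - [[0,0,0],[0,0,-22],6]
    - [[0,0,0],[0,0,-32],6]
    - [[0,0,0],[0,0,-43],6]
    - [[0,0,0],[0,0,-54],6]
    - [[0,0,0],[0,0,-64],6]
    - [[0,0,0],[0,0,-72],6]
    - [[0,0,0],[0,0,-76],6]

```text
clock: 15.87
tool_pos: [525.8, 41.2, 158.9]
ee_rot: [2.305, 2.132, 0.002]
contact_force: [0.8, -0.3, -5.0]
gripper_width: 10.8
gripper_force: 68.2
```

Emit:
play_rows:
  series:
    - [[0,0,0],[-1,0,0],6]
    - [[0,0,0],[-2.5,0,0],6]
    - [[0,0,0],[-5,0,0],6]
    - [[0,0,0],[-8.5,0,0],6]
    - [[0,0,0],[-13,0,0],6]
    - [[0,0,0],[-18.5,0,0],6]
    - [[0,0,0],[-25,-0.5,0],6]
    - [[0,0,0],[-32.5,-1,0],6]
    - [[0,0,0],[-41,-1.5,0],6]
    - [[0,0,0],[-50,-2,0],6]

```text
clock: 16.7
tool_pos: [519.3, -9.4, 157.2]
ee_rot: [-2.306, -2.133, 0.0]
contact_force: [-0.2, -0.3, -5.0]
gripper_width: 11.4
gripper_force: 68.2
```

Emit:
play_rows:
  series:
    - [[0,0,0],[-9,-0.5,0],6]
    - [[0,0,0],[-18,-1,0],6]
    - [[0,0,0],[-27,-1.5,0],6]
    - [[0,0,0],[-36,-2,0],6]
    - [[0,0,0],[-45,-2.5,0],6]
    - [[0,0,0],[-54,-3,0],6]
    - [[0,0,0],[-63,-3.5,0],6]
    - [[0,0,0],[-72,-4,0],6]
    - [[0,0,0],[-81,-4.5,0],6]
    - [[0,0,0],[-90,-5,0],6]

```text
clock: 17.53
tool_pos: [507.4, -98.7, 157.2]
ee_rot: [-2.306, -2.133, 0.0]
contact_force: [0.1, -0.2, -3.9]
gripper_width: 11.1
gripper_force: 68.2
```

Emit:
play_rows:
  series:
    - [[0,0,0],[-9,-0.5,0],6]
    - [[0,0,0],[-18,-1,0],6]
    - [[0,0,0],[-27,-1.5,0],6]
    - [[0,0,0],[-36,-2,0],6]
    - [[0,0,0],[-45,-2.5,0],6]
    - [[0,0,0],[-54,-3,0],6]
    - [[0,0,0],[-63,-3.5,0],6]
    - [[0,0,0],[-72,-4,0],6]
    - [[0,0,0],[-80.5,-4.5,0],6]
    - [[0,0,0],[-88.5,-5,0],6]

```text
clock: 18.37
tool_pos: [495.5, -186.6, 157.2]
ee_rot: [-2.306, -2.133, 0.0]
contact_force: [0.2, 0.5, -4.8]
gripper_width: 11.0
gripper_force: 68.2
```

Emit:
play_rows:
  series:
    - [[0,0,0],[-7.5,0,0],6]
    - [[0,0,0],[-14.5,0,0],6]
    - [[0,0,0],[-21,0,0],6]
    - [[0,0,0],[-27,0,0],6]
    - [[0,0,0],[-32,0,0],6]
    - [[0,0,0],[-36,0,0],6]
    - [[0,0,0],[-39,0,0],6]
    - [[0,0,0],[-41,0,0],6]
    - [[0,0,0],[-42,0,0],6]
    - [[0,0,0],[-42,0,0],6]

```text
clock: 19.2
tool_pos: [492.3, -227.6, 157.2]
ee_rot: [-2.306, -2.133, 0.0]
contact_force: [-0.6, 0.6, -4.2]
gripper_width: 11.0
gripper_force: 68.2
```

```bash
python3 - <<'E'
from h import *
import pickle
p=np.array([443.3+45.9,-250-3.5-.3,157.4]); delta(p,85.6)
f=look(); pickle.dump(f,open('w10.pkl','wb')); im=f['pixels'].astype(int)
g=((im[...,1]-im[...,0]>10)).astype(np.uint8)
n,l,st,c=cv2.connectedComponentsWithStats(g); print([(s.tolist(),c[i+1].round(1).tolist()) for i,s in enumerate(st[1:]) if s[4]>100])
E
```

```text
at [ 492.3 -227.6  157.2] clk 19.2 w 11.0 j [-0.59  0.29 -0.18  1.1   0.    1.06]
turn [-0.    -0.    -0.001] shift [-26.4  -1.1  -0.2]
pos [ 492.3 -227.6  157.2] F [-0.6  0.6 -4.2] M [-0.02  0.01  0.05] w 11.03721756343456 68.23030471801758
[([6, 170, 119, 101, 5723], [65.4, 221.6]), ([297, 211, 116, 49, 2125], [339.8, 234.2]), ([361, 223, 23, 21, 124], [372.4, 231.2]), ([322, 224, 16, 20, 101], [329.9, 232.7])]
```

Emit:
play_rows:
  series:
    - [[0,0,0],[-1,0,0],6]
    - [[0,0,0],[-3,0,0],6]
    - [[0,0,0],[-6,0,0],6]
    - [[0,0,0],[-10,-0.5,0],6]
    - [[0,0,0],[-14.5,-1,0],6]
    - [[0,0,0],[-19,-1,0],6]
    - [[0,0,0],[-22.5,-1,0],6]
    - [[0,0,0],[-25,-1,0],6]
    - [[0,0,0],[-26,-1,0],6]
    - [[0,0,0],[-26.5,-1,0],6]

```text
clock: 20.08
tool_pos: [489.3, -254.1, 157.1]
ee_rot: [-2.307, -2.133, -0.0]
contact_force: [-0.2, 0.5, -4.2]
gripper_width: 11.3
gripper_force: 68.2
```

Emit:
play_rows:
  series:
    - [[0,0,0],[0,0,0],6]
    - [[0,0,0],[0,0,0],6]
    - [[0,0,0],[0,0,0],6]
    - [[0,0,0],[0,0,0],6]
    - [[0,0,0],[0,0,0],6]
    - [[0,0,0],[0,0,0],6]
    - [[0,0,0],[0,0,0],6]
    - [[0,0,0],[0,0,0],6]

```text
clock: 20.75
tool_pos: [489.3, -253.8, 157.2]
ee_rot: [-2.306, -2.133, -0.0]
contact_force: [0.9, -0.2, -4.5]
gripper_width: 10.8
gripper_force: 68.2
```

```bash
python3 - <<'E'
from h import *
delta([489.2,-253.8,157.4],85.6)
f=look(); K=np.array(f['mtx']); s=observe()
im=f['pixels'].astype(int)
# expected pocket pixel neighbourhood: ring and ball on the floor at z=tool-57.4+6
g=cv2.medianBlur(cv2.cvtColor(f['pixels'],cv2.COLOR_RGB2GRAY),3)
u,v=np.meshgrid(np.arange(512),np.arange(384)); W=wplane(f,np.c_[u.ravel(),v.ravel()],s['tool_pos'][2]-57.4+6).reshape(384,512,3)
pc=np.array([443.3,-250]); m=np.hypot(*(W[...,:2]-pc).transpose(2,0,1))<30; vv,uu=np.nonzero(m); print('pocket px',uu.min(),uu.max(),vv.min(),vv.max())
print(g[vv.min():vv.max():5,uu.min():uu.max():4])
t=grab_frame('top'); P=cloud(t); h=(P[...,2]>85)&(P[...,2]<135)&(np.hypot(P[...,0]-443,P[...,1]+250)<30); q=P[h]; print('top sees',h.sum(), np.percentile(q[:,2],[5,50,95,99]) if len(q) else '')
E
```

```text
at [ 489.3 -253.8  157.2] clk 20.75 w 10.8 j [-0.63  0.3  -0.16  1.11  0.    1.02]
turn [ 0.    -0.    -0.001] shift [ 0.  -0.1 -0.2]
pos [ 489.3 -253.8  157.2] F [ 0.9 -0.2 -4.5] M [0.05 0.05 0.  ] w 10.829792052522212 68.22758316993713
pocket px 150 236 185 265
[[180 177 176 179 176 176 177 178 179 179 180 179 180 179 179 180 177 178
  178 178 178 178]
 [179 177 177 180 176 179 179 175 176 177 161 154 155 181 183 183 181 178
  179 178 179 179]
 [178 177 179 181 180 175 140 107 105 106 102 105 104 108 111 153 182 183
  181 181 180 181]
 [177 178 179 178 145 117 165 184 185 187 184 181 183 157 114 100 151 179
  179 179 180 180]
 [176 181 179 119 150 186 173 174 163 143 106 108 106 134 185 178 101 125
  184 183 184 184]
 [178 182 180 165 178 117 127 166 141 134 104 104 105 105 106 137 179 120
  136 184 185 186]
 [178 182 163 184 164 127 112 163 143 139 107 105 105 106 107 106 133 183
  116 178 190 189]
 [178 181 177 152 181 133 126 116 149 114  74  72  80 105 109 111 124 183
  177 171 188 188]
 [180 181 178 134 186 136 152 155  75  83  86  85  81  72 106 137 171 184
  181 157 186 185]
 [178 181 179 134 146 145 155 115  92 103 104 103  96  83  72 172 175 190
  177 150 192 191]
 [179 180 183 182  97 136 153 105 110 119 124 122 113  98  78 160 169 190
  171 158 193 192]
 [179 179 185 180 128 117 148 140 118 131 138 131 122 107  88 160 161 145
  182 180 192 192]
 [182 180 184 185 182 121 123 147 125 127 133 132 119 106 147 153 141 154
  177 193 192 192]
 [184 182 182 186 187 177 164  97 107 119 112 113 111 112 112 101 166 189
  192 125  24  23]
 [185 181 182 187 187 188 184 176 172 146 107 105  97 117 166 188 189 192
  186  26  26  25]
 [184 182 181 186 187 188 189 190 190 188 187 189 187 190 191 193 193 192
  143  23  25  30]]
top sees 320 [102.45390519 105.81025891 123.69413519 126.20463477]
```

The ball is in its pocket (its top is at 126 mm, as expected). The pose is steady and the tray's underside is about 100 mm above the bench. Handing in.

```bash
python3 -c "
from h import *
print(hand_in())"
```

```text
the job is handed in; nothing more can be done
None
```

I placed the slide in the tray bay by its edges and handed the job in with the arm still holding the tray level over the lens, the ball in its pocket and the tray's underside about 3 cm above the lens; no verdict came back from the hand-in.

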